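# Set the iris of an eye-curing lamp and start it

## Task

Gently push the yellow post of the lamp's iris lever round until the white pointer points at the red dot on the rim (not the blue one), and leave it there. Then press the green start button down and let go. Push with the fingertips only: grip and lift nothing, and leave the artificial eye on the lamp, the jar, the eye tray and the screwdriver where they are.

Things in the scene. Friction and masses are not known exactly. Their poses are not given: they have to be found in the camera images.
- pivot (a point): centre of the lamp's round grey housing, on the vertical axis of the iris ring, at the height of the housing's flat top (45 mm above the bench). The housing is 236 mm in diameter (244 mm at its foot) and fixed to the bench. Around the axis, on top: a fixed amber window, radius 24 mm, top 58 mm above the bench; the aluminium iris ring, radius 52 mm, top 55 mm above the bench; white tick lines at radius 93 to 111 mm. Its x axis is the lever's direction at joint value 0; z is up
- lever (a joint): angle of the iris ring and its lever about the vertical axis at pivot, rad, 0 along the x axis of pivot, growing anticlockwise seen from above; stops at -2.0 and 2.0. It stays where it is left; turning it takes about 2.5 N at the post. It is a delicate mechanism: more than 20 N on the lever damages it
- post_top (a point): centre of the top of the lever's upright round yellow post, 98 mm above the bench; the post is 12 mm in diameter, stands 41 mm above the lever arm and 75 mm from the axis. The aluminium arm under it is 12 mm wide, its top 57 mm above the bench, reaching 86 mm from the axis
- pointer_tip (a point): outer end of the lever's white pointer, 91 mm from the axis, 53 mm above the bench; its x axis points outward along the lever, z up
- red_mark: red dot, 16 mm in diameter and 3 mm high, fixed on the housing's top near the rim, 102 to 106 mm from the axis: the setting wanted, near one of the two ends of the lever's travel. Origin at the centre of its underside
- blue_mark: blue dot of the same size, near the other end of the lever's travel: not wanted
- start_top (a point): centre of the top of the green start button, 36 mm in diameter, 18 mm above the bench, in a round white housing 52 mm in diameter and 12 mm high, fixed to the bench on one side of the lamp (left or right)
- start (a joint): travel of the start button, m, 0 up to 0.006 fully down; a spring (about 5 N when fully down) brings it up again. It counts as pressed beyond 0.004
- eye: artificial eye, white, 31 mm in diameter and 25 mm high, loose on the lamp's amber window, its top 83 mm above the bench. Origin at the centre of its underside
- jar: small pale jar with a white cap, 52 mm in diameter, 70 mm high, loose on the bench on the other side of the lamp from the button. Origin at the centre of its underside
- eye_tray: reddish open tray 90 x 75 x 26 mm with four eyes, loose on the bench ahead to the right, beyond the lamp. Origin at the centre of its underside
- screwdriver: screwdriver with a blue handle, about 200 mm long, lying loose on the bench ahead to the left, beyond the lamp
Things that resemble listed ones, but are neither listed nor needed, are in the scene too. Leave any black or brown look-alike of the part that bears start_top alone.

How it is judged:
By the outcome, as a careful person would: the job done as asked, in the order asked, and still so for the second after the job is handed in, with the robot touching nothing.
It also fails if it takes over 53 s, if anything falls off the work surface, if the arm or the gripper's body presses on something with over 40 N, if the wrist force passes 120 N, or if a joint passes its speed limit or range.

## Robot

A 6-joint arm with a two-finger parallel gripper is mounted at the origin on the work surface. World frame = base frame: x ahead of the robot, y to its left, z up, the work surface at z = 0. Lengths are in m, angles in degrees, forces in N, time in s.
With the tool pointing down it reaches from about 0.3 to 0.75 m from the base axis. Payload 8.5 kg.
Tool frame: the origin (TCP) lies at the very end of the fingers, on their centre line; the grasp point (between the pads) lies 19 mm behind it (hold_point_z is the distance from the TCP to the grasp point, in m); z points along the fingers, y is the direction in which the jaws open and shut (so a half turn about z gives the same grasp; the last joint's range is limited). The gripper opens to 85 mm and grips with 20 to 120 N. Pads are 22 mm wide; open, the fingers measure 114 mm over their backs; the gripper's body (76 mm by 85 mm) begins 54 mm behind the grasp point. The pads swing forward as they close: fully open they stand 13 mm farther back than shut.
Start: joints at [-81.664, 21.807, 74.336, -0, 83.858, -12.336], TCP at [0.194, -0.515, 0.231] pointing down, gripper open.
Joint ranges: [-178.18, 178.18], [-50.72, 133.34], [12.68, 142.11], [-81.47, 261.47], [9.98, 163.14], [-165.26, 165.26]. Speed limits (degrees/s): [136.94, 136.94, 180, 180, 180, 180].

## Interface

Orientations are given as a 3x3 rotation matrix whose columns are the frame's x, y, z axes.
In Python, from rig import observe, get_image, close_job, hold_point_z gives the robot as it stands. The module is installed in compiled form; this text tells all that it offers.
- The arm moves only by the tool jog_arm, never from a script. Its arguments are lists of equal length, an entry for each row: "travel": the shift along the world's x, y, z in m, a list of three; "dr": the turn, a rotation vector about the world's x, y, z in rad, a list of three. In form: {"travel": [[x, y, z], ...], "dr": [[rx, ry, rz], ...]}. A call has 1 to 20 rows; each row shifts and turns the commanded pose from where the row before left it; what a row does not reach is not made up. A row lasts 1/12 s, in which the tool goes at most 41.7 mm and 7.16 degrees, less where a joint would pass 70% of its speed; a pose out of reach is approached as far as the arm can. A call with a gripper value outside its range is refused whole. "jaw" is the finger opening in m, from 0 to 0.0854, set as the call begins (left out, the last holds). The fingers move at their own pace and stop on an object; "newtons" is the grip in N (left out, the last holds). Time passes only in rows, so rows that do not move let the fingers close. It gives the time, the measured TCP pose, the force and the opening at its end, in the units of the state.
- observe(): the state, without advancing time (a new reading comes with each control period).
- get_image(name): name is "scene" or "side" or "wrist"; returns a dict with "color" (420x560x3 uint8, red, green, blue), "fovy" (degrees; the focal length in pixels is half the picture's height over the tangent of half this angle, whatever the lens; pixels are square), "cx", "cy" (the principal point, pixels), "R" (3x3) and "t" (3): a world point X has camera coordinates R X + t. Camera axes: x right, y down, z forward; pixel columns grow to the right and rows downward; lengths in m; the calibration is good to about 2 mm. A picture is of the moment at which its call begins. There is no depth.
- close_job(): hands the job in, once; it reports no verdict.
The state is a dict: "time_s": time; "q": joint angles; "qvel": joint speeds; "joint_efforts": joint torques, N m; "position": TCP position; "tool_rot": TCP orientation; "ft_force": force on the tool from outside, world axes, zero at the start; "wrist_torque": the same for the moment, N m; "grip_width": finger opening in m.
Only numpy, scipy, OpenCV 4.12 (cv2) and the standard library are available. Lean on these libraries where they do the work, as an engineer would, in place of code of your own. Each camera call takes 0.05 s, during which the arm holds its last target.

## Working session

There is one attempt and no reset: what is moved stays moved. The work goes in short steps, Python scripts to look and compute and a tool call to move; the robot and the scene stay as the last step left them, time stands still between calls to the robot, and variables do not carry over. Pictures are saved under pics/ and viewed, and the job is handed in when it is done.

Besides the shell and the picture viewer there is one more tool, called after "Request:" as name(argument=value, ...) on one line, values as JSON. jog_arm: Moves the arm, as the interface text tells. Its arguments: {"type":"object","properties":{"travel":{"type":"array"},"dr":{"type":"array"},"jaw":{"type":"number"},"newtons":{"type":"number"}},"required":["travel","dr"]}

```bash
mkdir -p pics; python3 - <<'E'
from rig import *
import cv2,pickle
for n in ["scene","side","wrist"]:
    d=get_image(n); cv2.imwrite(f"pics/{n}0.png",d["color"][:,:,::-1]); pickle.dump(d,open(f"{n}0.pkl","wb"))
    print(n,d["fovy"],d["cx"],d["cy"],d["R"],d["t"])
print(observe(),hold_point_z)
E
```

```text
scene 51.515683340380164 282.43300288856346 199.9693175094697 [[ 0.36429007  0.93128304 -0.00215257]
 [ 0.7445341  -0.29262639 -0.60003231]
 [-0.55942981  0.21698315 -0.79997287]] [-0.18479922 -0.38748457  1.37946872]
side 50.72105200082084 283.8410082176831 206.9395218757896 [[ 0.99992535 -0.00597731  0.01065658]
 [ 0.00396815 -0.66602828 -0.74591593]
 [ 0.01155615  0.74590254 -0.66595485]] [-0.55416307  0.02989363  0.94481912]
wrist 65.42396213180139 275.9310707982181 206.674755481027 [[ 0.3539828  -0.93525105 -0.00128477]
 [-0.89021951 -0.33735933  0.30610115]
 [-0.28671485 -0.10721082 -0.95199813]] [-0.54953041 -0.03947913  0.38091392]
{'time_s': 0.15, 'q': array([-8.16643870e+01,  2.18332364e+01,  7.43720253e+01,  1.98129413e-03,
        8.38579551e+01, -1.23364005e+01]), 'qvel': array([ 0.05372288, -0.05699785, -0.08329463,  0.04934852,  0.06901014,
        0.08959774]), 'joint_efforts': array([ 3.69615518e-03, -4.48622596e+01, -2.31345338e+01, -9.48547540e-05,
        3.76175492e-03, -9.33997285e-06]), 'position': array([ 0.19412835, -0.51436898,  0.23085938]), 'tool_rot': array([[ 9.35617906e-01,  3.53014331e-01, -1.25934484e-04],
       [ 3.53014251e-01, -9.35617302e-01,  1.09667073e-03],
       [ 2.69314002e-04, -1.07052144e-03, -9.99999391e-01]]), 'ft_force': array([ 0.6983516 ,  0.52795201, -0.60078843]), 'wrist_torque': array([-0.00118035, -0.00934574, -0.02622403]), 'grip_width': 0.08520959751050051} 0.0187
```

View pics/scene0.png

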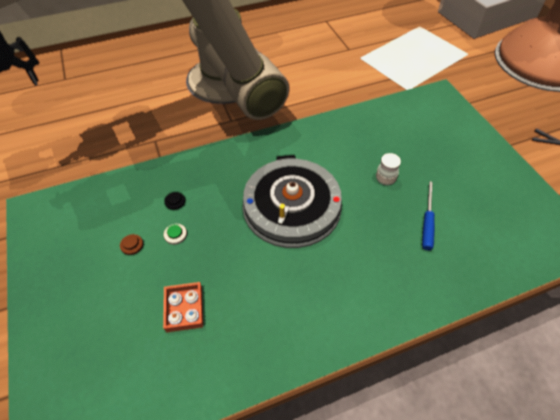

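View pics/side0.png

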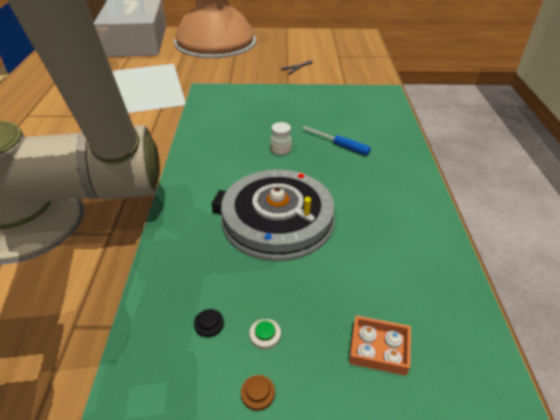

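View pics/wrist0.png

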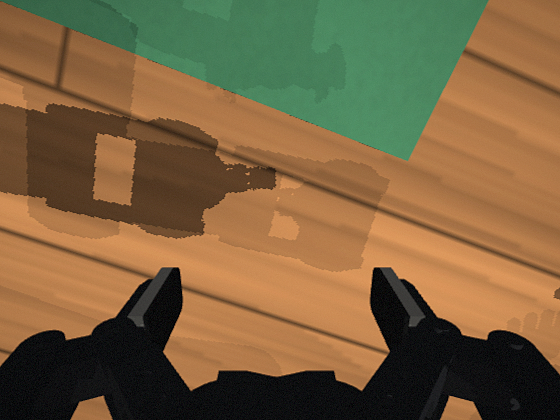

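The scene view shows the lever at the lamp's far side from the robot, with post near (282,211), red dot (336,199) to the robot's left, blue (249,200), and green button (175,233) to the robot's right. Next I'll measure them.

```bash
cat > h.py <<'E'
import numpy as np,cv2
from rig import *
def K(d):
    f=d["color"].shape[0]/2/np.tan(np.radians(d["fovy"]/2)); return f,d["cx"],d["cy"]
def cast(d,u,v,z):
    f,cx,cy=K(d);R=np.array(d["R"]);t=np.array(d["t"])
    c=-R.T@t; r=R.T@np.array([(u-cx)/f,(v-cy)/f,1]); return c+r*(z-c[2])/r[2]
def proj(d,X):
    f,cx,cy=K(d);p=np.array(d["R"])@X+d["t"];return np.array([cx+f*p[0]/p[2],cy+f*p[1]/p[2]])
def blobs(d,lo,hi,mn=8):
    h=cv2.cvtColor(d["color"],cv2.COLOR_RGB2HSV)
    m=cv2.inRange(h,np.array(lo),np.array(hi))
    n,l,s,c=cv2.connectedComponentsWithStats(m)
    return [(s[i,4],c[i].round(1),s[i,:4]) for i in range(1,n) if s[i,4]>=mn]
E
python3 - <<'E'
from h import *
import pickle
rng={"red":((174,150,120),(180,255,255)),"red2":((0,170,150),(6,255,255)),"blue":((105,150,100),(125,255,255)),"yellow":((22,130,100),(34,255,255)),"green":((50,200,120),(75,255,255))}
zz={"red":.048,"red2":.048,"blue":.048,"yellow":.08,"green":.018}
for n in["scene","side"]:
    d=pickle.load(open(n+"0.pkl","rb"))
    for k,(a,b) in rng.items():
        for s in blobs(d,a,b):
            if s[0]<800: print(n,k,s,cast(d,*s[1],zz[k]).round(4))
    im=d["color"]; c=(292,205) if n=="scene" else (278,212)
    cr=im[c[1]-60:c[1]+60,c[0]-70:c[0]+70]
    cv2.imwrite(f"pics/{n}_crop.png",cv2.resize(cr,None,fx=5,fy=5,interpolation=cv2.INTER_CUBIC)[:,:,::-1])
E
```

```text
scene red2 (np.int32(19), array([336. , 198.8]), array([334, 197,   5,   5], dtype=int32)) [0.5954 0.1018 0.048 ]
scene blue (np.int32(18), array([249.8, 200.5]), array([248, 199,   5,   4], dtype=int32)) [ 0.5255 -0.0898  0.048 ]
scene blue (np.int32(346), array([428.4, 229.5]), array([423, 211,  11,  36], dtype=int32)) [0.7494 0.2575 0.048 ]
scene yellow (np.int32(26), array([281.8, 206.1]), array([279, 203,   6,   7], dtype=int32)) [ 0.5901 -0.0338  0.08  ]
side red2 (np.int32(14), array([300.8, 175.4]), array([299, 174,   5,   4], dtype=int32)) [0.5924 0.101  0.048 ]
side blue (np.int32(229), array([352.2, 144.4]), array([335, 137,  35,  16], dtype=int32)) [0.7233 0.2265 0.048 ]
side blue (np.int32(26), array([267.7, 235.9]), array([265, 233,   6,   6], dtype=int32)) [ 0.5221 -0.0894  0.048 ]
side yellow (np.int32(111), array([306.8, 204.5]), array([304, 196,   7,  19], dtype=int32)) [ 0.5984 -0.0339  0.08  ]
side green (np.int32(211), array([264.6, 329.7]), array([257, 322,  17,  16], dtype=int32)) [ 0.5206 -0.2768  0.018 ]
```

View pics/scene_crop.png

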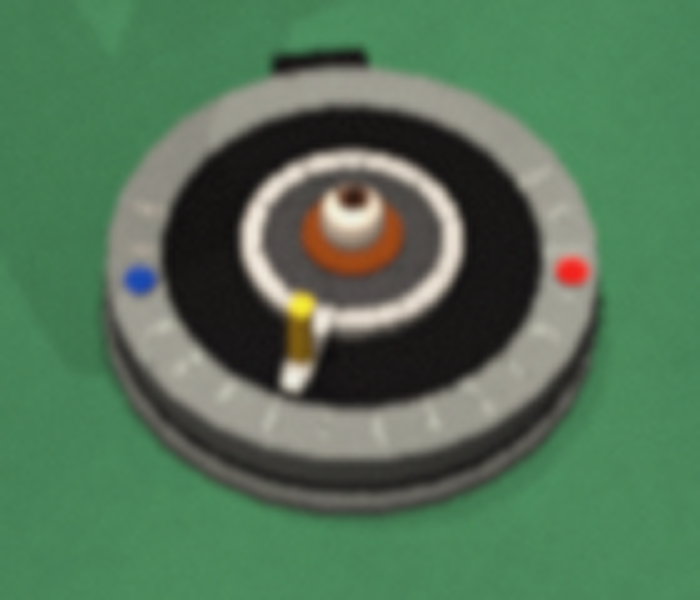

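View pics/side_crop.png

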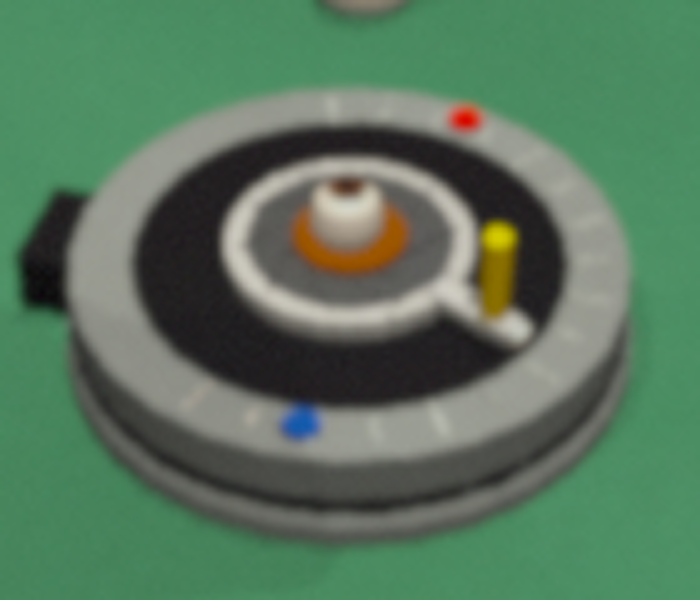

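```bash
cat > fit.py <<'E'
from h import *
import pickle
from scipy.optimize import least_squares
def circ(P,r=None):
    if r: f=lambda p:np.hypot(P[:,0]-p[0],P[:,1]-p[1])-r; x0=P.mean(0)
    else: f=lambda p:np.hypot(P[:,0]-p[0],P[:,1]-p[1])-p[2]; x0=[*P.mean(0),.08]
    s=least_squares(f,x0,loss="soft_l1",f_scale=.001); return s.x,np.abs(f(s.x)).mean()
E
python3 - <<'E'
from fit import *
for n,c in(("scene",(292,203)),("side",(278,207))):
    d=pickle.load(open(n+"0.pkl","rb"))
    h=cv2.cvtColor(d["color"],cv2.COLOR_RGB2HSV)
    # housing silhouette: not green
    ng=(~((h[...,0]>60)&(h[...,0]<90)&(h[...,1]>100))).astype(np.uint8)
    nn,l,s,ce=cv2.connectedComponentsWithStats(ng)
    m=(l==l[c[1],c[0]+35]).astype(np.uint8)
    cn=max(cv2.findContours(m,0,1)[0],key=len)[:,0,:]
    X=np.array([cast(d,u,v,.045)[:2] for u,v in cn])
    # back half only: points far from camera
    cam=-np.array(d["R"]).T@d["t"]
    a=cam[:2]-X.mean(0);a/=np.linalg.norm(a)
    g=np.array([0.555,0.005])
    rr=(X-g);cosv=(rr@a)/np.linalg.norm(rr,axis=1)
    sel=(cosv<0.0)&(np.abs(np.linalg.norm(rr,axis=1)-.118)<.012)
    print(n,"rim",circ(X[sel],.118),circ(X[sel]),sel.sum())
    # white ring outer
    dk=((h[...,2]<70)).astype(np.uint8)
    nn,l,s,ce=cv2.connectedComponentsWithStats(dk)
    for i in range(1,nn):
        x,y,w,hh,A=s[i]
        if A>800 and 230<x+w/2<330 and 150<y+hh/2<260:
            m=(l==i).astype(np.uint8); cs=cv2.findContours(m,cv2.RETR_CCOMP,1)[0]
            for q in cs:
                if len(q)>30:
                    X=np.array([cast(d,u,v,.045)[:2] for u,v in q[:,0,:]]); print(n,"dark",A,s[i],circ(X))
    # yellow top
    for s in blobs(d,(27,180,150),(32,255,255),4): print("ytop",s,cast(d,*s[1],.098))
E
```

```text
scene rim (array([0.54169775, 0.01097008]), np.float64(0.0006919955199729174)) (array([0.54251027, 0.01062472, 0.11851616]), np.float64(0.0006773881998423523)) 77
scene dark 2056 [ 255  167   75   59 2056] (array([0.54303239, 0.01089852, 0.08696144]), np.float64(0.012201676946056655))
ytop (np.int32(6), array([282.2, 205.8]), array([281, 205,   3,   3], dtype=int32)) [ 0.60194473 -0.03735088  0.098     ]
side rim (array([0.63892192, 0.20872418]), np.float64(0.017995413818601515)) (array([0.54244679, 0.01442001, 0.11590006]), np.float64(0.0009247150923674231)) 73
side dark 1927 [ 235  177   86   56 1927] (array([0.53825887, 0.00989767, 0.08504975]), np.float64(0.01056261932770359))
ytop (np.int32(24), array([307.1, 199.2]), array([305, 197,   6,   5], dtype=int32)) [ 0.59794885 -0.0388176   0.098     ]
```

Request:
jog_arm(travel=[[0.019,0.0225,0],[0.019,0.0225,0],[0.019,0.0225,0],[0.019,0.0225,0],[0.019,0.0225,0],[0.019,0.0225,0],[0.019,0.0225,0],[0.019,0.0225,0],[0.019,0.0225,0],[0.019,0.0225,0],[0.019,0.0225,0],[0.019,0.0225,0],[0.019,0.0225,0],[0.019,0.0225,0],[0.019,0.0225,0],[0.019,0.0225,0],[0.019,0.0225,0],[0.019,0.0225,0],[0.019,0.0225,0],[0.019,0.0225,0]], dr=[[0,0,0.0265],[0,0,0.0265],[0,0,0.0265],[0,0,0.0265],[0,0,0.0265],[0,0,0.0265],[0,0,0.0265],[0,0,0.0265],[0,0,0.0265],[0,0,0.0265],[0,0,0.0265],[0,0,0.0265],[0,0,0.0265],[0,0,0.0265],[0,0,0.0265],[0,0,0.0265],[0,0,0.0265],[0,0,0.0265],[0,0,0.0265],[0,0,0.0265]], jaw=0, newtons=20)

```text
time_s: 1.82
position: [0.5748, -0.0632, 0.2311]
tool_rot: [[0.628, 0.778, -0.001], [0.778, -0.628, 0.0], [-0.0, -0.001, -1.0]]
ft_force: [-0.3, -0.6, 0.4]
grip_width: 0.0001
```

Request:
jog_arm(travel=[[0,0,0],[0,0,0],[0,0,0]], dr=[[0,0,0],[0,0,0],[0,0,0]])

```text
time_s: 2.07
position: [0.5738, -0.0648, 0.231]
tool_rot: [[0.629, 0.777, -0.001], [0.777, -0.629, -0.0], [-0.001, -0.001, -1.0]]
ft_force: [-0.1, 0.6, 0.8]
grip_width: -0.0001
```

```bash
python3 - <<'E'
from h import *
import pickle
d=get_image("wrist"); pickle.dump(d,open("wrist1.pkl","wb")); cv2.imwrite("pics/wrist1.png",d["color"][:,:,::-1])
o=observe();print(o["position"],o["tool_rot"],o["ft_force"],o["grip_width"],o["time_s"])
print(-np.array(d["R"]).T@d["t"])
E
```

```text
[ 0.57368206 -0.06516571  0.23118047] [[ 6.29499287e-01  7.77000802e-01 -6.34225521e-04]
 [ 7.77000938e-01 -6.29499436e-01 -4.83966138e-05]
 [-4.36848816e-04 -4.62328191e-04 -9.99999798e-01]] [-0.18556333 -0.07603382  0.06268672] -0.0002576140108710682 2.1167
[ 0.62425624 -0.00331223  0.37417391]
```

View pics/wrist1.png

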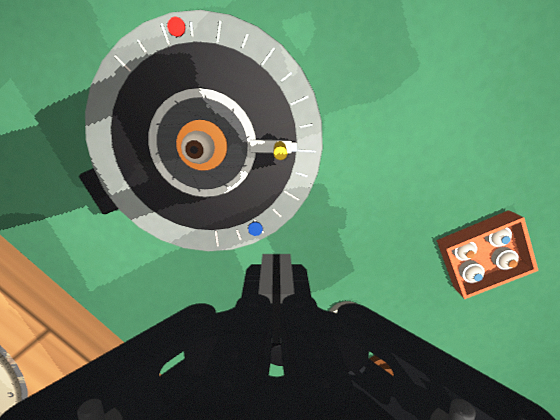

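The wrist view shows the whole lamp: red (177,27), blue (256,229), post top (280,151).

```bash
cat > w.py <<'E'
from fit import *
def analyse(d,verbose=1,g=(.5415,.0105)):
    h=cv2.cvtColor(d["color"],cv2.COLOR_RGB2HSV); out={}
    for k,(lo,hi,z) in {"red":((0,190,140),(5,255,255),.048),"red_":((174,190,140),(180,255,255),.048),"blue":((105,150,120),(120,255,255),.048),"ytop":((26,180,170),(33,255,255),.098),"green":((50,200,120),(72,255,255),.018)}.items():
        b=[s for s in blobs(d,lo,hi,15)]
        for s in sorted(b,key=lambda s:-s[0])[:2]: print(k,s[0],s[1],cast(d,*s[1],z).round(4)); 
        if b: out[k]=cast(d,*max(b,key=lambda s:s[0])[1],z)
    ng=(~((h[...,0]>60)&(h[...,0]<90)&(h[...,1]>80))).astype(np.uint8)
    e=cv2.Canny(d["color"],60,150); v,u=np.nonzero(e)
    X=np.array([cast(d,a,b,.045)[:2] for a,b in zip(u,v)])
    r=np.hypot(*(X-g).T)
    for lo,hi,R in((.112,.124,.118),):
        s=(r>lo)&(r<hi); print("rim",s.sum(),circ(X[s],R),circ(X[s]))
    X=np.array([cast(d,a,b,.055)[:2] for a,b in zip(u,v)]); r=np.hypot(*(X-g).T)
    s=(r>.048)&(r<.056); print("ring",s.sum(),circ(X[s],.052),circ(X[s]))
    return out
def ang(p,c): return np.degrees(np.arctan2(p[1]-c[1],p[0]-c[0])),np.hypot(p[0]-c[0],p[1]-c[1])
E
python3 - <<'E'
from w import *
d=pickle.load(open("wrist1.pkl","rb"))
o=analyse(d)
for c in((.5415,.0105),):
  for k in o: print(k,ang(o[k],c))
# pointer tip pixels
cv2.imwrite("pics/w1c.png",cv2.resize(d["color"][110:190,220:330],None,fx=7,fy=7,interpolation=cv2.INTER_CUBIC)[:,:,::-1])
E
```

```text
red 242 [175.9  26.5] [0.5946 0.1019 0.048 ]
blue 150 [254.9 228.4] [ 0.5252 -0.09    0.048 ]
rim 1071 (array([0.5430419 , 0.01021146]), np.float64(0.0015653477315154612)) (array([0.54325985, 0.01040487, 0.11693394]), np.float64(0.0010176829338687187))
ring 465 (array([0.54325179, 0.0105888 ]), np.float64(0.0008088148289707354)) (array([0.54325165, 0.01060525, 0.0517182 ]), np.float64(0.0007610094957089356))
red (np.float64(59.835393021185745), np.float64(0.1057603858611871))
blue (np.float64(-99.21536739016405), np.float64(0.10179246772451256))
```

View pics/w1c.png

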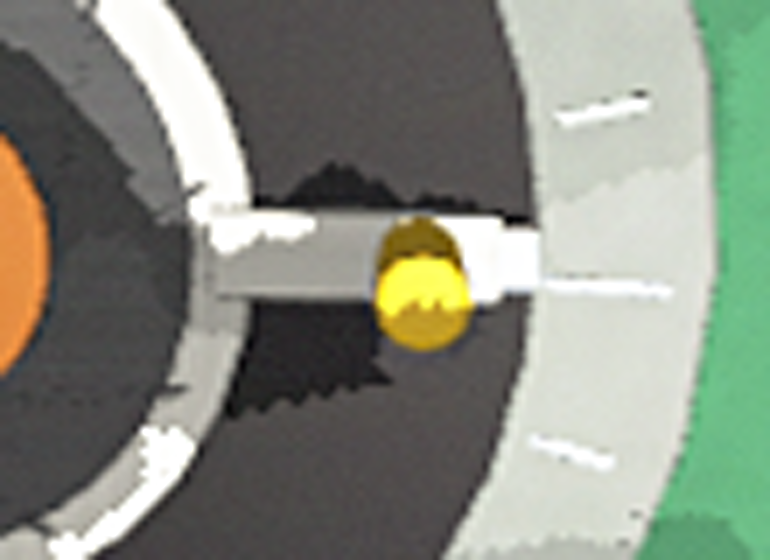

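```bash
python3 - <<'E'
from w import *
d=pickle.load(open("wrist1.pkl","rb"));c=(.5432,.0105)
for n,u,v,z in(("post",280.3,153.3,.098),("tip",297.1,147.6,.053)):
    p=cast(d,u,v,z);print(n,p,ang(p,c))
E
```

```text
post [ 0.60079817 -0.03808293  0.098     ] (np.float64(-40.14698164188095), np.float64(0.07535151065631933))
tip [ 0.61319332 -0.04970722  0.053     ] (np.float64(-40.70163091764276), np.float64(0.09232536804468708))
```

Request:
jog_arm(travel=[[0.003,0.001,-0.02],[0.003,0.001,-0.02],[0,0,-0.02],[0,0,-0.02],[0,0,-0.02],[0,0,-0.02],[0,0,-0.015],[0,0,-0.012],[0,0,-0.008],[0,0,-0.004],[0,0,0],[0,0,0]], dr=[[0,0,-0.012],[0,0,-0.012],[0,0,0],[0,0,0],[0,0,0],[0,0,0],[0,0,0],[0,0,0],[0,0,0],[0,0,0],[0,0,0],[0,0,0]])

```text
time_s: 3.12
position: [0.5803, -0.063, 0.0729]
tool_rot: [[0.648, 0.762, 0.001], [0.762, -0.648, -0.0], [0.0, 0.001, -1.0]]
ft_force: [-0.3, -0.4, 0.1]
grip_width: 0.0001
```

```bash
python3 - <<'E'
from h import *
o=observe();p=o["position"];R=o["tool_rot"];print(p,np.degrees(np.arctan2(R[1,0],R[0,0])),o["ft_force"])
c=np.array([.5432,.0105])
def P(t,g=.017):
    t=np.radians(t);return c+.075*np.array([np.cos(t),np.sin(t)])-g*np.array([-np.sin(t),np.cos(t)])
pts=[P(-40.4,g) for g in(.029,.026,.023,.020,.018,.017)]
print("appr",np.diff([p[:2]]+pts,axis=0).round(4).tolist())
th=np.arange(-40.4,44,4); 
print(th[-1],np.diff([P(t) for t in th],axis=0).round(4).tolist())
d=get_image("wrist");cv2.imwrite("pics/wrist2.png",d["color"][:,:,::-1])
E
```

```text
[ 0.58031912 -0.06297432  0.07294008] 49.630336684177436 [-0.32851186 -0.44662405  0.11251442]
appr [[0.0012, 0.0028], [0.0019, 0.0023], [0.0019, 0.0023], [0.0019, 0.0023], [0.0013, 0.0015], [0.0006, 0.0008]]
43.6 [[0.0042, 0.0034], [0.0039, 0.0036], [0.0037, 0.0039], [0.0034, 0.0042], [0.0031, 0.0044], [0.0028, 0.0046], [0.0025, 0.0048], [0.0021, 0.0049], [0.0018, 0.0051], [0.0014, 0.0052], [0.001, 0.0053], [0.0007, 0.0053], [0.0003, 0.0054], [-0.0001, 0.0054], [-0.0005, 0.0053], [-0.0008, 0.0053], [-0.0012, 0.0052], [-0.0016, 0.0051], [-0.0019, 0.005], [-0.0023, 0.0049], [-0.0026, 0.0047]]
```

View pics/wrist2.png

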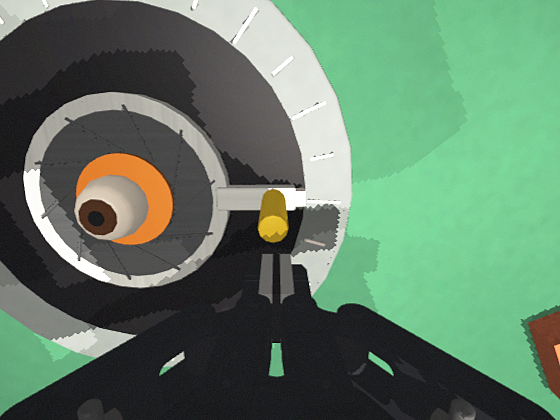

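The fingertips sit just behind the post (273,215) and line up with it, so I'll approach and start the push.

Request:
jog_arm(travel=[[0.0012,0.0028,0],[0.0019,0.0023,0],[0.0019,0.0023,0],[0.0019,0.0023,0],[0.0013,0.0015,0],[0.0006,0.0008,0],[0.0021,0.0017,0],[0.0021,0.0017,0],[0.0039,0.0036,0],[0.0037,0.0039,0]], dr=[[0,0,0],[0,0,0],[0,0,0],[0,0,0],[0,0,0],[0,0,0],[0,0,0.035],[0,0,0.035],[0,0,0.07],[0,0,0.07]])

```text
time_s: 4.0
position: [0.6005, -0.0399, 0.0724]
tool_rot: [[0.471, 0.882, -0.001], [0.882, -0.471, -0.0], [-0.001, -0.001, -1.0]]
ft_force: [-3.1, -1.6, 1.7]
grip_width: -0.0
```

```bash
python3 - <<'E'
from h import *
o=observe();print(o["position"],o["ft_force"],o["time_s"])
d=get_image("wrist");cv2.imwrite("pics/wrist3.png",d["color"][:,:,::-1])
E
```

```text
[ 0.60052987 -0.03989506  0.07240658] [-3.07632765 -1.60091496  1.68070294] 4.0
```

View pics/wrist3.png

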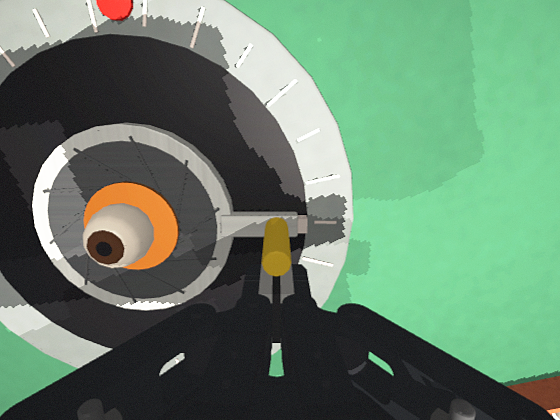

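Contact is made at 3.5 N and the lever is turning. Pushing on.

Request:
jog_arm(travel=[[0.0034,0.0042,0],[0.0031,0.0044,0],[0.0028,0.0046,0],[0.0025,0.0048,0],[0.0021,0.0049,0],[0.0018,0.0051,0],[0.0014,0.0052,0],[0.001,0.0053,0],[0.0007,0.0053,0],[0.0003,0.0054,0]], dr=[[0,0,0.07],[0,0,0.07],[0,0,0.07],[0,0,0.07],[0,0,0.07],[0,0,0.07],[0,0,0.07],[0,0,0.07],[0,0,0.07],[0,0,0.07]])

```text
time_s: 4.88
position: [0.6196, 0.0092, 0.0722]
tool_rot: [[-0.206, 0.979, -0.001], [0.979, 0.206, -0.001], [-0.001, -0.001, -1.0]]
ft_force: [-1.9, -3.9, 0.9]
grip_width: 0.0
```

Request:
jog_arm(travel=[[-0.0001,0.0054,0],[-0.0005,0.0053,0],[-0.0008,0.0053,0],[-0.0012,0.0052,0],[-0.0016,0.0051,0],[-0.0019,0.005,0],[-0.0023,0.0049,0],[-0.0026,0.0047,0]], dr=[[0,0,0.07],[0,0,0.07],[0,0,0.07],[0,0,0.07],[0,0,0.07],[0,0,0.07],[0,0,0.07],[0,0,0.07]])

```text
time_s: 5.55
position: [0.609, 0.05, 0.0723]
tool_rot: [[-0.694, 0.72, 0.0], [0.72, 0.694, -0.001], [-0.001, -0.0, -1.0]]
ft_force: [-0.1, -3.6, -0.8]
grip_width: 0.0006
```

```bash
cat > snap.py <<'E'
from w import *
import sys
o=observe();p=o["position"];R=o["tool_rot"];print(p,np.degrees(np.arctan2(R[1,0],R[0,0])),o["ft_force"],o["time_s"])
i=sys.argv[1]
for n in sys.argv[2:]:
    d=get_image(n);cv2.imwrite(f"pics/{n}_{i}.png",d["color"][:,:,::-1]);pickle.dump(d,open(f"{n}_{i}.pkl","wb"))
E
python3 snap.py 4 wrist; python3 - <<'E'
import numpy as np
c=np.array([.5432,.0105])
def P(t,g=.017):
    t=np.radians(t);return c+.075*np.array([np.cos(t),np.sin(t)])-g*np.array([-np.sin(t),np.cos(t)])
print(P(43.6));th=[43.6,47,50,53,56,58,59,60]
print(np.diff([P(t) for t in th],axis=0).round(4).tolist())
E
```

```text
[0.60895602 0.05001786 0.07225086] 133.98329052707828 [-0.11815418 -3.59479042 -0.84324671] 5.55
[0.60923642 0.04991054]
[[-0.0025, 0.0038], [-0.0024, 0.0033], [-0.0025, 0.0031], [-0.0027, 0.003], [-0.0019, 0.0019], [-0.001, 0.0009], [-0.001, 0.0009]]
```

View pics/wrist_4.png

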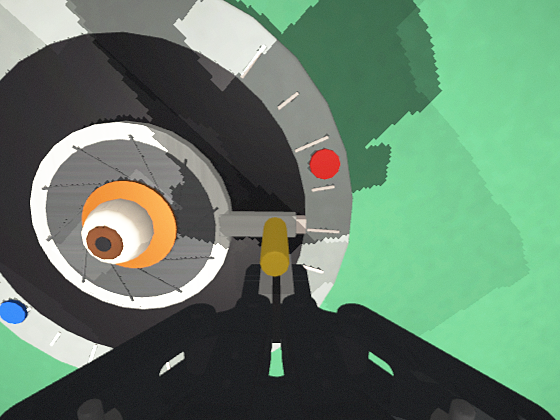

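The pointer tip is at (306,224) and red is at (324,164), with about 17° to go. I'll continue to about 58°, then measure.

Request:
jog_arm(travel=[[-0.0025,0.0038,0],[-0.0024,0.0033,0],[-0.0025,0.0031,0],[-0.0027,0.003,0],[-0.0019,0.0019,0],[0,0,0],[0,0,0]], dr=[[0,0,0.06],[0,0,0.052],[0,0,0.052],[0,0,0.052],[0,0,0.035],[0,0,0],[0,0,0]])

```text
time_s: 6.18
position: [0.5969, 0.0656, 0.0723]
tool_rot: [[-0.849, 0.528, -0.0], [0.528, 0.849, 0.0], [0.0, 0.0, -1.0]]
ft_force: [-0.5, 0.3, 0.5]
grip_width: -0.0
```

```bash
python3 snap.py 5 wrist; python3 - <<'E'
from w import *
d=pickle.load(open("wrist_5.pkl","rb"));analyse(d,g=(.5432,.0105))
cv2.imwrite("pics/w5c.png",cv2.resize(d["color"][150:270,210:360],None,fx=5,fy=5,interpolation=cv2.INTER_CUBIC)[:,:,::-1])
E
```

```text
[0.59686013 0.06556117 0.07231524] 148.1050515737772 [-0.47072122  0.25242198  0.51869642] 6.1833
red 598 [329.6 211.3] [0.5945 0.1022 0.048 ]
rim 875 (array([0.54216491, 0.01006784]), np.float64(0.0016101280558262674)) (array([0.54277792, 0.01044048, 0.11736871]), np.float64(0.0014787982174103514))
ring 1113 (array([0.54305065, 0.01081018]), np.float64(0.0010745044719460651)) (array([0.54306779, 0.010822  , 0.05225077]), np.float64(0.0010559112765931185))
```

View pics/w5c.png

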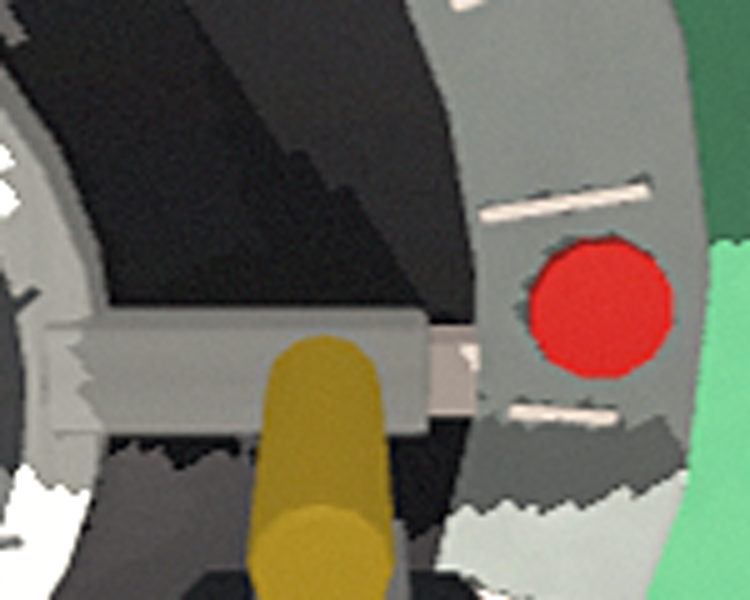

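```bash
python3 - <<'E'
from w import *
d=pickle.load(open("wrist_5.pkl","rb"))
f=lambda x,y:(210+x/5-.4,150+y/5-.4)
T=cast(d,*f(477,371),.053);A=cast(d,*f(420,371),.057);B=cast(d,*f(130,370.5),.057);r=cast(d,329.6,211.3,.048)
for c in((.5432,.0105),(.5430,.0108),(.5425,.0105)):
  print([np.round(ang(q,c),4) for q in(T,A,r)])
print(np.degrees(np.arctan2(*(A-B)[1::-1])), T,A,B)
E
```

```text
[array([57.8602,  0.0914]), array([58.8663,  0.0851]), array([60.7988,  0.1051])]
[array([57.6537,  0.0913]), array([58.6462,  0.085 ]), array([60.6236,  0.1049])]
[array([57.4901,  0.0918]), array([58.4647,  0.0855]), array([60.4668,  0.1054])]
58.04036789908135 [0.59182337 0.08789279 0.053     ] [0.58720636 0.08335325 0.057     ] [0.57129645 0.0578521  0.057     ]
```

Lever is about 2.6° short of red. I'll nudge it.

Request:
jog_arm(travel=[[-0.0006,0.0006,0],[-0.0006,0.0006,0],[-0.0006,0.0005,0],[-0.0006,0.0005,0],[0,0,0],[0,0,0],[0,0,0]], dr=[[0,0,0.0105],[0,0,0.0105],[0,0,0.0105],[0,0,0.0105],[0,0,0],[0,0,0],[0,0,0]])

```text
time_s: 6.82
position: [0.5945, 0.0678, 0.0723]
tool_rot: [[-0.872, 0.49, -0.0], [0.49, 0.872, 0.0], [0.0, 0.0, -1.0]]
ft_force: [1.9, -1.1, -0.6]
grip_width: -0.0002
```

```bash
python3 snap.py 6 wrist; python3 - <<'E'
from w import *
d=pickle.load(open("wrist_6.pkl","rb"));analyse(d,g=(.5432,.0105))
cv2.imwrite("pics/w6c.png",cv2.resize(d["color"][150:270,210:360],None,fx=5,fy=5,interpolation=cv2.INTER_CUBIC)[:,:,::-1])
E
```

```text
[0.594467   0.0677902  0.07231245] 150.66537782189596 [ 1.88636207 -1.06043141 -0.56004543] 6.8167
red 591 [329.5 219.1] [0.5945 0.1022 0.048 ]
rim 913 (array([0.54252042, 0.00998343]), np.float64(0.0017382349729386545)) (array([0.54309537, 0.01044396, 0.11732715]), np.float64(0.001595515092534957))
ring 1123 (array([0.54303137, 0.01090147]), np.float64(0.0010573272794063648)) (array([0.54305928, 0.01090698, 0.05232153]), np.float64(0.0010214829531230193))
```

View pics/w6c.png

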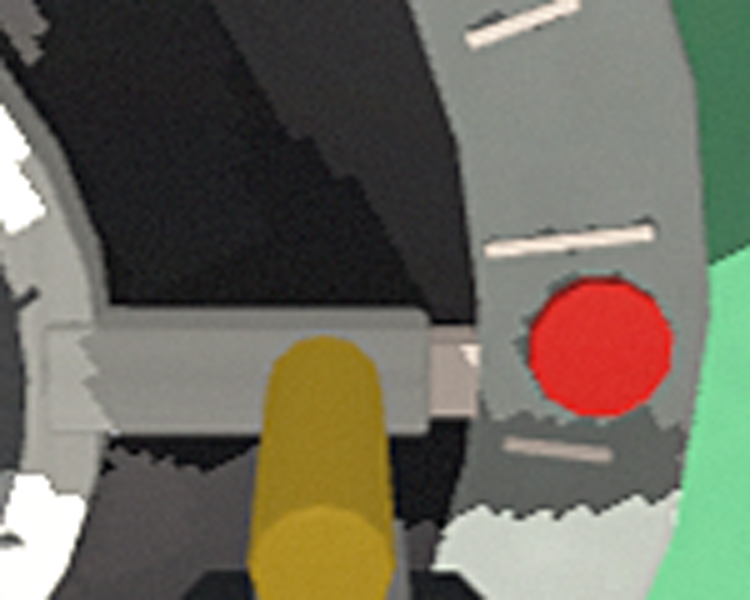

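```bash
python3 - <<'E'
from w import *
d=pickle.load(open("wrist_6.pkl","rb"))
f=lambda x,y:(210+x/5-.4,150+y/5-.4)
T=cast(d,*f(477,371),.053);A=cast(d,*f(420,371),.057);B=cast(d,*f(130,370.5),.057);r=cast(d,329.5,219.1,.048)
for c in((.5432,.0105),(.5430,.0108),(.5428,.0108)):
  print([np.round(ang(q,c),4) for q in(T,A,r)])
print(np.degrees(np.arctan2(*(A-B)[1::-1])), np.degrees(np.arctan2(*(r-T)[1::-1])))
E
```

```text
[array([60.2836,  0.0913]), array([61.281,  0.085]), array([60.7923,  0.1051])]
[array([60.081 ,  0.0912]), array([61.0653,  0.0849]), array([60.6171,  0.1049])]
[array([59.9722,  0.0913]), array([60.9472,  0.085 ]), array([60.522,  0.105])]
60.606290861133964 64.16398005511891
```

Estimates put it within about 0.5° of the dot. I'll back off, rise, and check from an unloaded view.

Request:
jog_arm(travel=[[0.002,-0.001,0],[0.004,-0.0025,0],[0.006,-0.0035,0],[0.006,-0.0035,0],[0,0,0.01],[0,0,0.02],[0,0,0.02],[0,0,0.02],[0,0,0.02],[0,0,0.015],[0,0,0],[0,0,0]], dr=[[0,0,0],[0,0,0],[0,0,0],[0,0,0],[0,0,0],[0,0,0],[0,0,0],[0,0,0],[0,0,0],[0,0,0],[0,0,0],[0,0,0]])

```text
time_s: 7.87
position: [0.6126, 0.0572, 0.1781]
tool_rot: [[-0.872, 0.49, 0.002], [0.49, 0.872, -0.0], [-0.001, 0.001, -1.0]]
ft_force: [-0.3, -0.4, -0.8]
grip_width: 0.0003
```

```bash
python3 snap.py 7 wrist side scene; python3 - <<'E'
from w import *
d=pickle.load(open("wrist_7.pkl","rb"));analyse(d,g=(.5432,.0105))
cv2.imwrite("pics/w7c.png",cv2.resize(d["color"][100:240,190:350],None,fx=5,fy=5,interpolation=cv2.INTER_CUBIC)[:600,:,::-1])
E
```

```text
[0.61259036 0.05719103 0.17810754] 150.67292045221822 [-0.32341209 -0.39119847 -0.80968786] 7.8667
red 257 [311.3 151.7] [0.5945 0.1022 0.048 ]
blue 2573 [537.7 185.6] [0.7158 0.2589 0.048 ]
blue 243 [ 76.6 190.4] [ 0.525 -0.09   0.048]
rim 1153 (array([0.54332673, 0.01068047]), np.float64(0.001459196427583326)) (array([0.54335824, 0.01060958, 0.1170785 ]), np.float64(0.0009777800980719955))
ring 608 (array([0.54328743, 0.01074967]), np.float64(0.0008306759491933574)) (array([0.54328964, 0.01075174, 0.05206706]), np.float64(0.0008374412345064943))
```

View pics/w7c.png

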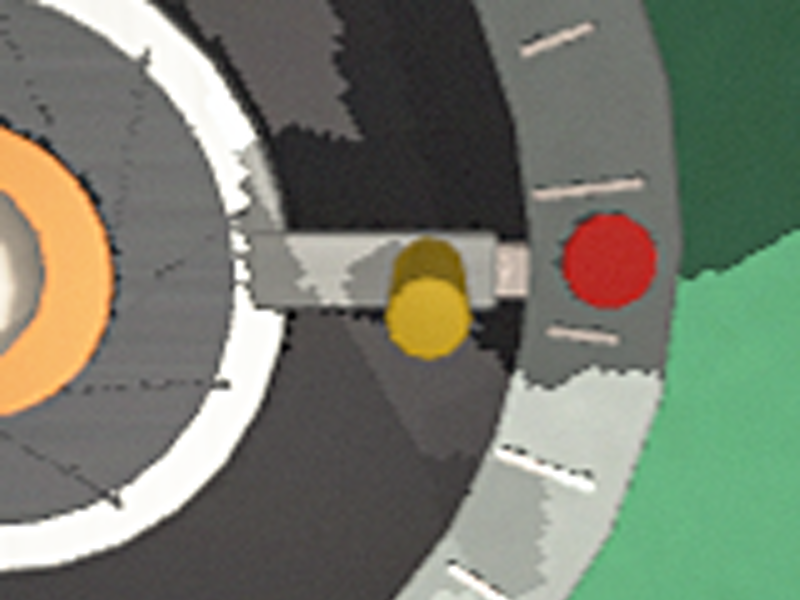

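View pics/side_7.png

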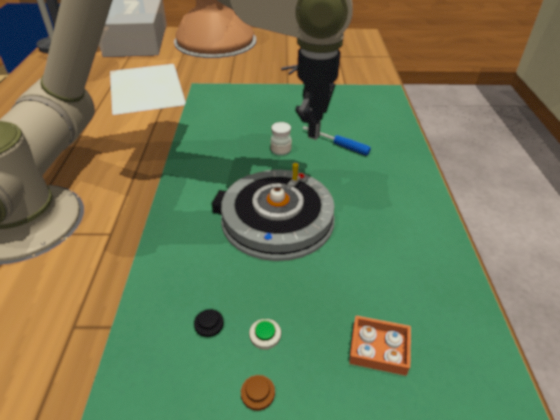

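```bash
python3 - <<'E'
from w import *
d=pickle.load(open("wrist_7.pkl","rb"))
f=lambda x,y:(190+x/5-.4,100+y/5-.4)
T=cast(d,*f(528,270),.053);A=cast(d,*f(494,271),.057);Po=cast(d,*f(429,318),.098);r=cast(d,311.3,151.7,.048)
for c in((.5433,.0107),):
  print([np.round(ang(q,c),4) for q in(T,A,Po,r)])
for n in("scene0","side0","scene_7","side_7"):
    e=pickle.load(open(n+".pkl","rb"))
    for lo in ((50,180,110),(50,200,120)):
        for s in blobs(e,lo,(75,255,255),40):
            if s[0]<1000:print(n,s,cast(e,*s[1],.018))
E
```

```text
[array([60.2501,  0.0912]), array([60.5235,  0.0855]), array([60.4052,  0.075 ]), array([60.7544,  0.1049])]
scene0 (np.int32(52), array([174., 230.]), array([169, 227,  12,   9], dtype=int32)) [ 0.52031331 -0.27633514  0.018     ]
side0 (np.int32(242), array([264.6, 330.1]), array([256, 322,  18,  17], dtype=int32)) [ 0.52057031 -0.27760382  0.018     ]
side0 (np.int32(211), array([264.6, 329.7]), array([257, 322,  17,  16], dtype=int32)) [ 0.52055032 -0.27684679  0.018     ]
scene_7 (np.int32(46), array([174.1, 230. ]), array([169, 227,  12,   9], dtype=int32)) [ 0.52039855 -0.27611814  0.018     ]
side_7 (np.int32(242), array([264.5, 330.1]), array([256, 322,  18,  17], dtype=int32)) [ 0.52040521 -0.27760397  0.018     ]
side_7 (np.int32(206), array([264.5, 329.7]), array([257, 322,  17,  17], dtype=int32)) [ 0.52038509 -0.27684693  0.018     ]
```

Lever is at 60.4° and red at 60.75°, so that part is good. Now moving to above the button.

Request:
jog_arm(travel=[[-0.0077,-0.028,0],[-0.0077,-0.028,0],[-0.0077,-0.028,0],[-0.0077,-0.028,0],[-0.0077,-0.028,0],[-0.0077,-0.028,0],[-0.0077,-0.028,0],[-0.0077,-0.028,0],[-0.0077,-0.028,0],[-0.0077,-0.028,0],[-0.0077,-0.028,0],[-0.0077,-0.027,0],[0,0,-0.02],[0,0,-0.02],[0,0,-0.02],[0,0,-0.02],[0,0,-0.02],[0,0,-0.01],[0,0,0],[0,0,0]], dr=[[0,0,-0.0875],[0,0,-0.0875],[0,0,-0.0875],[0,0,-0.0875],[0,0,-0.0875],[0,0,-0.0875],[0,0,-0.0875],[0,0,-0.0875],[0,0,-0.0875],[0,0,-0.0875],[0,0,-0.0875],[0,0,-0.0875],[0,0,0],[0,0,0],[0,0,0],[0,0,0],[0,0,0],[0,0,0],[0,0,0],[0,0,0]])

```text
time_s: 9.68
position: [0.52, -0.2778, 0.0672]
tool_rot: [[-0.009, 1.0, -0.001], [1.0, 0.009, 0.001], [0.001, -0.001, -1.0]]
ft_force: [-0.7, 0.7, 0.6]
grip_width: -0.0
```

```bash
python3 snap.py 8 wrist side
```

```text
[ 0.52004588 -0.27778325  0.06718372] 90.51450421746001 [-0.67770817  0.66741976  0.64966794] 9.6833
```

View pics/wrist_8.png

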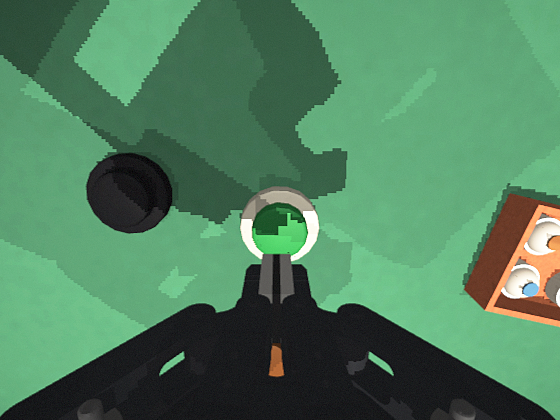

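View pics/side_8.png

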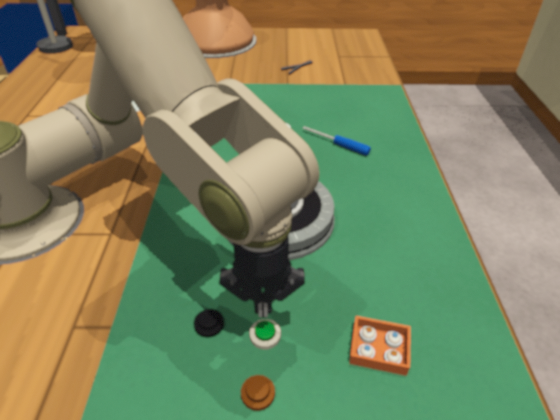

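```bash
python3 - <<'E'
from h import *
import pickle
d=pickle.load(open("wrist_8.pkl","rb"))
print(cast(d,280,230,.018), cast(d,279.5,226,.012))
E
```

```text
[ 0.52361362 -0.27623848  0.018     ] [ 0.52335392 -0.27585934  0.012     ]
```

Request:
jog_arm(travel=[[0,0,-0.015],[0,0,-0.015],[0,0,-0.01],[0,0,-0.006],[0,0,-0.002],[0,0,0]], dr=[[0,0,0],[0,0,0],[0,0,0],[0,0,0],[0,0,0],[0,0,0]])

```text
time_s: 10.28
position: [0.5201, -0.2778, 0.0197]
tool_rot: [[-0.009, 1.0, -0.0], [1.0, 0.009, 0.0], [0.0, -0.0, -1.0]]
ft_force: [-0.7, 1.5, 2.3]
grip_width: -0.0002
```

Request:
jog_arm(travel=[[0,0,-0.0015],[0,0,-0.0015],[0,0,-0.0015],[0,0,-0.0015],[0,0,-0.001],[0,0,0],[0,0,0],[0,0,0]], dr=[[0,0,0],[0,0,0],[0,0,0],[0,0,0],[0,0,0],[0,0,0],[0,0,0],[0,0,0]])

```text
time_s: 10.95
position: [0.5204, -0.278, 0.0156]
tool_rot: [[-0.009, 1.0, 0.002], [1.0, 0.009, -0.002], [-0.002, 0.002, -1.0]]
ft_force: [-8.2, 5.9, 28.5]
grip_width: -0.0001
```

```bash
python3 snap.py 9 wrist
```

```text
[ 0.52042865 -0.27799463  0.01561457] 90.53515753667139 [-8.22677087  5.88143766 28.52660131] 10.95
```

View pics/wrist_9.png

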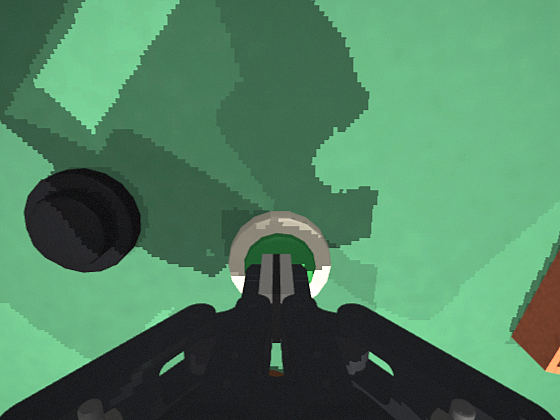

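```bash
python3 - <<'E'
from h import *
import pickle
for n in("wrist_8","wrist_9"):
    d=pickle.load(open(n+".pkl","rb"));im=d["color"]
    for x0,y0 in ((.5225,-.2770),):
        for z in(.018,.014,.012):
            print(n,z,[proj(d,np.array([x0+.018*np.cos(a),y0+.018*np.sin(a),z])).round(1).tolist() for a in np.radians([0,45,90,135,180])])
    print("housing",[proj(d,np.array([x0+.026*np.cos(a),y0+.026*np.sin(a),.012])).round(1).tolist() for a in np.radians([0,90,180])])
    cv2.imwrite(f"pics/{n}_c.png",cv2.resize(im[175:310,200:360],None,fx=4,fy=4,interpolation=cv2.INTER_CUBIC)[:,:,::-1])
E
```

```text
wrist_8 0.018 [[306.6, 231.4], [298.9, 212.3], [278.6, 204.0], [258.0, 211.9], [249.8, 230.8]]
wrist_8 0.014 [[306.1, 229.0], [298.5, 210.2], [278.5, 202.1], [258.3, 209.9], [250.3, 228.5]]
wrist_8 0.012 [[305.8, 227.9], [298.3, 209.2], [278.5, 201.2], [258.5, 208.9], [250.5, 227.4]]
housing [[318.1, 228.0], [278.7, 188.9], [238.2, 227.2]]
wrist_9 0.018 [[315.4, 271.2], [305.5, 247.0], [278.6, 236.5], [251.4, 246.6], [240.9, 270.6]]
wrist_9 0.014 [[314.4, 267.2], [304.7, 243.5], [278.5, 233.2], [252.0, 243.1], [241.7, 266.6]]
wrist_9 0.012 [[314.0, 265.2], [304.4, 241.8], [278.5, 231.6], [252.3, 241.4], [242.0, 264.6]]
housing [[329.9, 265.4], [278.7, 216.0], [226.0, 264.5]]
```

View pics/wrist_9_c.png

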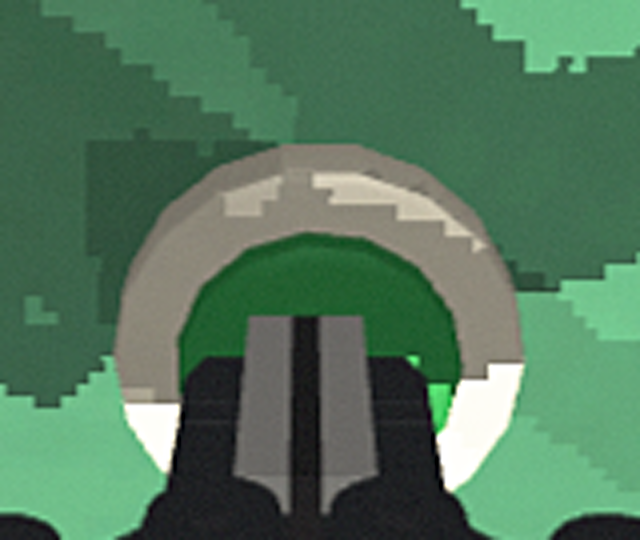

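View pics/wrist_8_c.png

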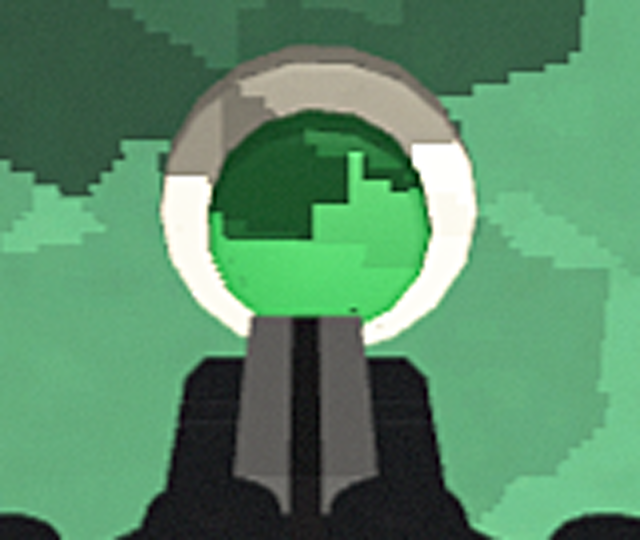

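```bash
python3 - <<'E'
from h import *
import pickle
o=[]
for n,(r0,c0) in(("wrist_8",(192,245)),("wrist_9",(222,240))):
    im=pickle.load(open(n+".pkl","rb"))["color"][r0:r0+38,c0:c0+78]
    im=np.clip(im.astype(float)*2,0,255).astype(np.uint8)
    o.append(cv2.resize(im,None,fx=7.5,fy=7.5,interpolation=cv2.INTER_NEAREST))
    g=pickle.load(open(n+".pkl","rb"))["color"][:,:,1]
    print(n,[(r,int(g[r,278]),int(g[r,288]),int(g[r,270])) for r in range(r0,r0+30)])
cv2.imwrite("pics/btn.png",np.vstack(o)[:,:,::-1])
E
```

```text
wrist_8 [(192, 187, 188, 185), (193, 175, 178, 182), (194, 174, 173, 174), (195, 172, 173, 170), (196, 174, 172, 173), (197, 173, 174, 169), (198, 174, 169, 168), (199, 171, 171, 171), (200, 174, 171, 171), (201, 181, 174, 171), (202, 113, 177, 171), (203, 74, 123, 185), (204, 78, 73, 102), (205, 80, 79, 73), (206, 81, 81, 77), (207, 98, 71, 75), (208, 139, 90, 74), (209, 137, 140, 79), (210, 135, 137, 90), (211, 86, 125, 89), (212, 77, 106, 89), (213, 84, 255, 85), (214, 84, 236, 85), (215, 87, 228, 87), (216, 82, 230, 84), (217, 80, 229, 84), (218, 83, 228, 88), (219, 85, 225, 86), (220, 85, 227, 82), (221, 84, 223, 84)]
wrist_9 [(222, 140, 190, 132), (223, 135, 190, 135), (224, 136, 189, 133), (225, 136, 196, 134), (226, 135, 143, 137), (227, 134, 134, 133), (228, 135, 137, 136), (229, 137, 133, 134), (230, 134, 138, 136), (231, 138, 138, 137), (232, 144, 138, 134), (233, 90, 143, 140), (234, 81, 99, 114), (235, 85, 82, 87), (236, 88, 85, 83), (237, 104, 90, 82), (238, 105, 104, 100), (239, 103, 101, 103), (240, 99, 101, 103), (241, 92, 99, 100), (242, 96, 95, 97), (243, 95, 96, 96), (244, 93, 96, 96), (245, 95, 97, 97), (246, 92, 94, 94), (247, 97, 96, 92), (248, 95, 95, 94), (249, 95, 94, 97), (250, 95, 95, 93), (251, 94, 95, 94)]
```

View pics/btn.png

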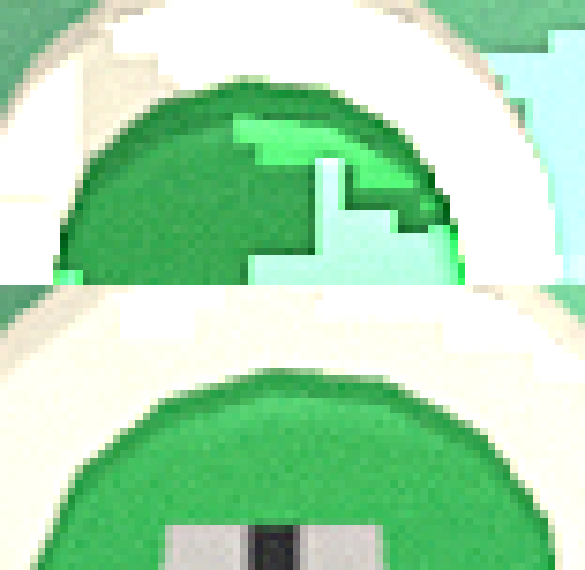

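The reading is 28 N at z=0.0156, which is a hard stop. I'll release in small steps to see whether the force follows the spring line, which would show the button was fully down.

Request:
jog_arm(travel=[[0,0,0.003],[0,0,0],[0,0,0]], dr=[[0,0,0],[0,0,0],[0,0,0]])

```text
time_s: 11.25
position: [0.5204, -0.278, 0.0161]
tool_rot: [[-0.009, 1.0, 0.001], [1.0, 0.009, -0.001], [-0.001, 0.001, -1.0]]
ft_force: [-1.1, 0.9, 4.9]
grip_width: 0.0004
```

Request:
jog_arm(travel=[[0,0,0.0015],[0,0,0],[0,0,0]], dr=[[0,0,0],[0,0,0],[0,0,0]])

```text
time_s: 11.5
position: [0.5204, -0.278, 0.017]
tool_rot: [[-0.009, 1.0, 0.001], [1.0, 0.009, -0.001], [-0.001, 0.001, -1.0]]
ft_force: [0.6, 0.1, 4.3]
grip_width: 0.0004
```

Request:
jog_arm(travel=[[0,0,0.0015],[0,0,0],[0,0,0]], dr=[[0,0,0],[0,0,0],[0,0,0]])

```text
time_s: 11.75
position: [0.5203, -0.278, 0.0184]
tool_rot: [[-0.009, 1.0, 0.001], [1.0, 0.009, -0.0], [-0.0, 0.001, -1.0]]
ft_force: [1.2, -1.1, 3.5]
grip_width: 0.0001
```

Request:
jog_arm(travel=[[0,0,0.0015],[0,0,0],[0,0,0]], dr=[[0,0,0],[0,0,0],[0,0,0]])

```text
time_s: 12.0
position: [0.5202, -0.2779, 0.0199]
tool_rot: [[-0.009, 1.0, 0.0], [1.0, 0.009, -0.0], [-0.0, 0.0, -1.0]]
ft_force: [2.0, -1.1, 2.8]
grip_width: 0.0
```

Request:
jog_arm(travel=[[0,0,0.0015],[0,0,0],[0,0,0]], dr=[[0,0,0],[0,0,0],[0,0,0]])

```text
time_s: 12.25
position: [0.52, -0.2777, 0.0213]
tool_rot: [[-0.009, 1.0, -0.0], [1.0, 0.009, 0.0], [0.0, -0.0, -1.0]]
ft_force: [0.8, -0.9, 2.1]
grip_width: -0.0
```

Request:
jog_arm(travel=[[0,0,0.0015],[0,0,0],[0,0,0]], dr=[[0,0,0],[0,0,0],[0,0,0]])

```text
time_s: 12.5
position: [0.5197, -0.2775, 0.0226]
tool_rot: [[-0.009, 1.0, -0.001], [1.0, 0.009, 0.001], [0.001, -0.001, -1.0]]
ft_force: [0.9, 1.2, -0.8]
grip_width: 0.0001
```

The force fell steadily from 4.9 N to 0 between z=0.016 and 0.0225, so the full 6 mm spring travel was used and the button was fully pressed and released. Retreating for a final check.

Request:
jog_arm(travel=[[0,0,0.01],[0,0,0.02],[0,0,0.03],[0,0,0.03],[-0.01,-0.02,0.03],[-0.02,-0.03,0.02],[-0.02,-0.03,0],[-0.02,-0.03,0],[-0.02,-0.02,0],[-0.02,0,0],[0,0,0],[0,0,0],[0,0,0]], dr=[[0,0,0],[0,0,0],[0,0,0],[0,0,0],[0,0,0],[0,0,0],[0,0,0],[0,0,0],[0,0,0],[0,0,0],[0,0,0],[0,0,0],[0,0,0]])

```text
time_s: 13.58
position: [0.4106, -0.4075, 0.1633]
tool_rot: [[-0.009, 1.0, 0.0], [1.0, 0.009, -0.0], [-0.0, 0.0, -1.0]]
ft_force: [0.6, 0.8, -0.2]
grip_width: 0.0001
```

```bash
python3 snap.py 10 wrist side scene; python3 - <<'E'
import cv2
a=cv2.imread("pics/scene_10.png");b=cv2.imread("pics/side_10.png")
c=cv2.resize(a[130:280,200:400],None,fx=3,fy=3,interpolation=2);cv2.imwrite("pics/sc10c.png",c)
E
```

```text
[ 0.41055163 -0.40745932  0.16332222] 90.53301500794127 [ 0.61703981  0.75733801 -0.17085846] 13.5833
```

View pics/sc10c.png

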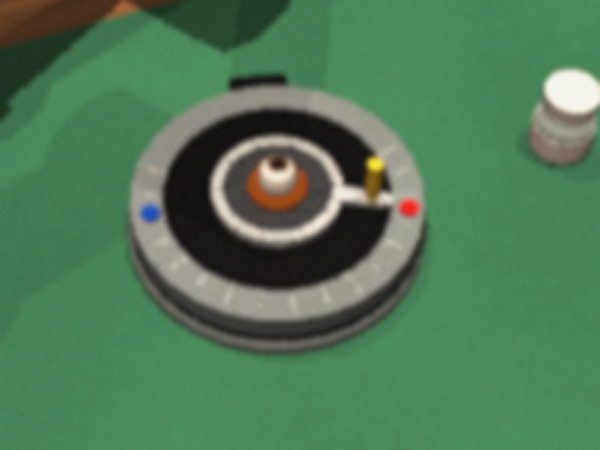

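View pics/side_10.png

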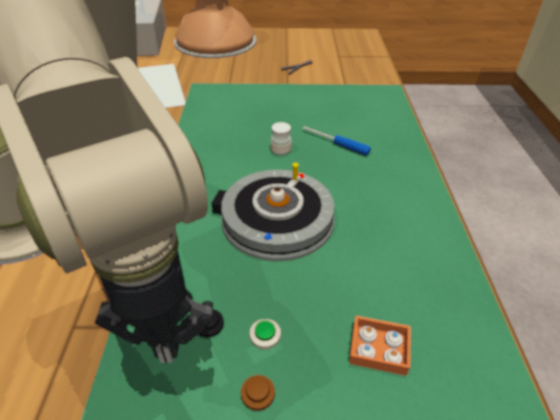

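View pics/wrist_10.png

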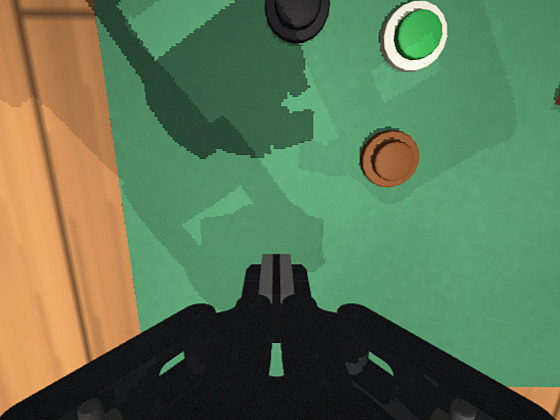

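The pointer is still on the red dot (scene crop, 408,208). The button is up at (420,33) in the wrist view, and the eye, jar, tray and screwdriver haven't moved. The gripper is clear, so I'm handing in.

```bash
python3 -c "
from rig import *
print(close_job())"
```

```text
the job is handed in; nothing more can be done
None
```

I pushed the yellow post round with closed fingertips until the pointer points at the red dot, backed off, then pressed and released the green button. I handed the job in at about 13.6 s.

- **Lever:** after backing off, the wrist picture put the lever at about 60.4° and the red dot at 60.75°. The separate estimates ranged from 60.25° to 60.5°, so it is within about 0.5°. The readings taken during the push stayed at about 4.4 N or less. The final scene and side pictures still show the pointer on red.
- **Button:** the force reached 28.5 N against the end stop, above the 5 N spring because I pushed slightly past the bottom. On release it fell steadily from 4.9 N to about 0 over 6 mm, which means full travel and return.
- **Disagreements:** contact with the button came about 4 mm higher in tool height than I expected. A rough reading of how far the button was pressed, from the wrist picture, was inconclusive (3 to 5 mm), so the full press rests on the force curve.
- **Other objects:** the eye, jar, tray and screwdriver look unmoved by eye in the final pictures, and the robot is touching nothing.

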